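Fit the shelving crank handle on its keyed shaft

ROBOT

A 6-joint arm with a two-finger parallel gripper is mounted at the origin on the work surface. World frame = base frame: x ahead of the robot, y to its left, z up, the work surface at z = 0. Lengths are in mm, angles in rad, forces in N, time in s.
With the tool pointing down it reaches from about 400 to 925 mm from the base axis. Payload 12.5 kg.
Tool frame: the origin (TCP) lies at the centre of the arm's flange, where the gripper is bolted on; the fingertips stand 190 mm ahead of it and the grasp point (between the pads) lies env.grip_point_offset ahead of it (env.grip_point_offset is the distance from the TCP to the grasp point, in mm); z points along the fingers, x is the direction in which the jaws open and shut, and the axes are right-handed (so a half turn about z gives the same grasp; the last joint's range is limited). The gripper opens to 95 mm and grips with 3 to 60 N. Pads are 20 mm wide; open, the fingers measure 119 mm over their backs; the gripper's body (75 mm by 180 mm) begins 59 mm behind the grasp point.
Start: joints at [1.157, 0.491, 1.559, -0, 1.092, -0.106], TCP at [189.328, 595.634, 404.761] pointing down, gripper open.
Joint ranges: [-3.1, 3.1], [-0.84, 2.19], [0.05, 2.79], [-1.13, 4.28], [0.06, 2.93], [-2.69, 2.69]. Speed limits (rad/s): [2.22, 2.22, 2.79, 3.14, 3.14, 3.14].

INTERFACE

Orientations are given as [roll, pitch, yaw] about the fixed x, y, z axes, in that order (R = Rz(yaw) Ry(pitch) Rx(roll)).
In Python, from cell import state, read_camera, camera_model, job_done, env gives the robot as it stands.
- The arm moves only by the tool arm_command, never from a script. Its argument "steps" is a list of rows, each a list of 6 numbers: the shift along the tool's x, y, z in cm, then the turn, a rotation vector about the tool's x, y, z in degrees. In form: [[dx, dy, dz, rx, ry, rz], ...]. A call has 1 to 12 rows; each row is the pose to reach, as a shift and turn from the pose commanded when the call began, along the tool's axes at that moment; what a row does not reach only later rows make up. A row lasts 1/12 s, in which the tool goes at most 41.7 mm and 7.16 degrees, less where a joint would pass 70% of its speed; a pose out of reach is approached as far as the arm can. A call with a gripper value outside its range is refused whole. "jaw" is the finger opening in cm, from 0 to 9.51, set as the call begins (left out, the last holds). The fingers move at their own pace and stop on an object; the grip force is fixed at half the most. Time passes only in rows, so rows that repeat a pose let the fingers close. It gives the time, the measured TCP pose, the force and the opening at its end, in the units of the state.
- state(): the state, without advancing time (a new reading comes with each control period).
- read_camera(name): name is "scene" or "top"; returns the picture (480x640x3 uint8, red, green, blue); there is no depth.
- camera_model(name): a dict with "K" (3x3 intrinsics, pixels), "k1" (the pictures are not rectified: a ray, as slopes to the right and down, at radius r is drawn at 1 + k1 r^2 times it, then the intrinsics apply), "xyz" and "rotation" of the camera in the world. Camera axes: x right, y up, looking along -z (the intrinsics and any distortion apply to the point x, -y, -z); pixel columns grow to the right and rows downward; lengths in mm; the calibration is good to about 2 mm. A picture is of the moment at which its call begins. camera_model takes no time and is no camera call.
- job_done(): hands the job in, once; it reports no verdict.
The state is a dict: "t": time; "joints": joint angles; "qvel": joint speeds; "tau": joint torques, N m; "eef_pos": TCP position; "tcp_rot": TCP orientation; "ft_force": force on the tool from outside, world axes, zero at the start; "moment": the same for the moment, N m; "opening": opening from 0.0 (shut) to 1.0 (fully open).
Only numpy, scipy, OpenCV 4.12 (cv2) and the standard library are available. Lean on these libraries where they do the work, as an engineer would, in place of code of your own. Each camera call takes 0.05 s, during which the arm holds its last target. There are 200 camera calls.

TASK

The three-arm crank handle has been slipped onto the upright drive shaft of this mobile-shelving drive, but it is only resting on the shaft's key. Turn it until its keyway comes over the key, push the hub fully home on the collar, and only then crank the shaft about a quarter turn, either way, to check that it drives. Keep the handle on the shaft all the time and leave the other things on the bench where they lie.

Things in the scene. Friction and masses are not known exactly. Their poses are not given: they have to be found in the camera images.
- handle: Black three-arm crank handle, loose, 0.45 to 0.7 kg. Origin: centre of the hub's flat lower face; z up along the hub, +x to the keyway. Hub 72 mm across, 50 mm high, 23.6 mm bore. At the start the origin is about 12 mm above the collar (the hub sits on the key, leaning about 2.5 degrees); fully home it is 0 mm above. Unkeyed it turns with under 1 N at an arm.
- keyway (a point): Bottom of the hub's keyway at its lower face, 16.5 mm from the hub's axis. The keyway is a slot 10 mm wide through the whole bore. A set-screw boss (16 mm across, out to 46 mm from the axis) on the outside of the hub is on the same side. Within 5 to 7 degrees of the key the handle drops 2 to 7 mm onto a spring ball; it is then keyed but not home.
- hub_top (a point): Centre of the hub's top face (black rim round a bright 43 mm steel bush; rim 3 mm lower than the bush), 50 mm above its lower face. Once keyed, 8 to 15 N straight down on this face, beside the shaft, pushes the hub the last 6 to 11 mm down over the spring ball and home, where it stays.
- arm1 (a point): Middle of arm 1 of the handle, 75 mm out, 33 mm above the hub's lower face, 60 degrees counter-clockwise from the keyway seen from above. Arms alike: 26 mm wide, from 26 mm (rib 21 mm) to 40 mm above the hub's lower face, ending 115 mm out in a 34 mm eye with an upright 28 mm knob reaching 71 mm above the hub's lower face.
- arm2 (a point): Middle of arm 2 of the handle, 75 mm out, 33 mm above the hub's lower face, 180 degrees counter-clockwise from the keyway seen from above. Arms alike: 26 mm wide, from 26 mm (rib 21 mm) to 40 mm above the hub's lower face, ending 115 mm out in a 34 mm eye with an upright 28 mm knob reaching 71 mm above the hub's lower face.
- arm3 (a point): Middle of arm 3 of the handle, 75 mm out, 33 mm above the hub's lower face, 300 degrees counter-clockwise from the keyway seen from above. Arms alike: 26 mm wide, from 26 mm (rib 21 mm) to 40 mm above the hub's lower face, ending 115 mm out in a 34 mm eye with an upright 28 mm knob reaching 71 mm above the hub's lower face.
- collar_top (a point): Point on the shaft's axis at the top face of its collar (44 mm across), 94 mm above the bench, where the hub must bear. Turns with the shaft: z up, +x towards the key. Key: 8 mm wide, 4.5 mm proud of the 22 mm shaft, from the collar to 14 mm above it. A spring ball (3.8 mm proud) sits opposite the key, 7 mm above the collar.
- key_tip (a point): Outer face of the key, 15.5 mm from the shaft's axis, 7 mm above the collar. Turns with the shaft.
- shaft_end (a point): Centre of the steel shaft's upper end, 62 mm above the collar top. A dark notch in it shows the key's side. It is level with the hub's top at the start and 12 mm proud of it once the handle is home, so press on the hub beside it.
- drive_shaft (a joint): Angle of the shaft in its bracket, rad, counter-clockwise from above positive, no stops. It stays put under less than about 0.3 N m (4 N at 75 mm from the axis), so the unkeyed handle does not take it along; once keyed, the handle turns it, with up to 0.15 rad of play.
- bracket: Drive bracket, bolted to the bench: two 190 x 140 mm steel plates on four posts, a sprocket between them. Origin: on the shaft's axis at bench height; z up. Top plate 74 mm above the bench, its corner bolts to 79 mm; bearing housing (72 mm across, ears to 59 mm from the axis, bolts to 88 mm high), boss 48 mm across to 90 mm.
- spanner: Loose steel spanner, 190 mm long, lying on the bench. Not to be disturbed.
- tub: Loose closed grey grease tub, 77 mm in diameter, 54 mm high; origin at its underside. Not to be disturbed.
- tray: Loose open dark parts tray, 150 x 110 x 35 mm; origin at its underside. Not to be disturbed.
- spare_knob: Loose black spare knob standing on the bench, 29 mm in diameter, 31 mm high; origin at its underside. Not to be disturbed.

How it is judged:
By the outcome, as a careful person would: the job done as asked, in the order asked, and still so for the second after the job is handed in, with the robot touching nothing.
It also fails if it takes over 64 s, if anything falls off the work surface, if the arm or the gripper's body presses on something with over 40 N, if the wrist force passes 120 N, or if a joint passes its speed limit or range.

## Working session

There is one attempt and no reset: what is moved stays moved. The work goes in short steps, Python scripts to look and compute and a tool call to move; the robot and the scene stay as the last step left them, time stands still between calls to the robot, and variables do not carry over. Pictures are saved under pics/ and viewed, about 8 in all and at most 12, crops included, and the job is handed in when it is done.

Besides the shell and the picture viewer there is one more tool, called after "Call:" by a JSON object that holds its "op" and its "data", one argument or row to a line. arm_command: Moves the arm, as the interface text tells. Its arguments: {"type":"object","properties":{"steps":{"type":"array"},"jaw":{"type":"number"}},"required":["steps"]}

```bash
mkdir -p pics; ls; python3 - <<'E'
from cell import *
import cv2,numpy as np
for n in("scene","top"):
    im=read_camera(n); cv2.imwrite(f"pics/{n}0.png",im[:,:,::-1]); print(n,camera_model(n))
print(state(),env.grip_point_offset)
E
```

```text
pics
scene {'K': array([[544.82424414,   0.        , 318.27055247],
       [  0.        , 544.82424414, 233.15848664],
       [  0.        ,   0.        ,   1.        ]]), 'k1': -0.022373098539393912, 'xyz': array([1054.39712188, -708.42815744,  918.61692187]), 'rotation': array([ 0.83478755, -0.01174552,  0.60049381])}
top {'K': array([[444.50047819,   0.        , 319.84589068],
       [  0.        , 444.50047819, 238.91381197],
       [  0.        ,   0.        ,   1.        ]]), 'k1': -0.10769602722807535, 'xyz': array([ 382.98344901,  -10.68180991, 1166.57135732]), 'rotation': array([ 0.19346624, -0.00196331, -1.56681174])}
{'t': 0.1, 'joints': array([ 1.15742804e+00,  4.91508133e-01,  1.55935736e+00,  5.37007602e-06,
        1.09166497e+00, -1.05557984e-01]), 'qvel': array([ 0.00167102, -0.00107623, -0.00089333,  0.00231951, -0.00029202,
        0.00156811]), 'tau': array([ 3.19807761e-03, -6.13624692e+01, -2.58604163e+01,  6.93832361e-02,
        4.70643933e-02, -6.22236598e-05]), 'eef_pos': array([189.30581877, 595.6281251 , 404.22531881]), 'tcp_rot': array([-3.14148911e+00,  9.32081365e-04,  1.26298360e+00]), 'ft_force': array([-0.27006557, -0.4752165 ,  0.01051453]), 'moment': array([-0.00695948,  0.00863451,  0.01222697]), 'opening': 0.9984766354160712} 171.3
```

View pics/scene0.png

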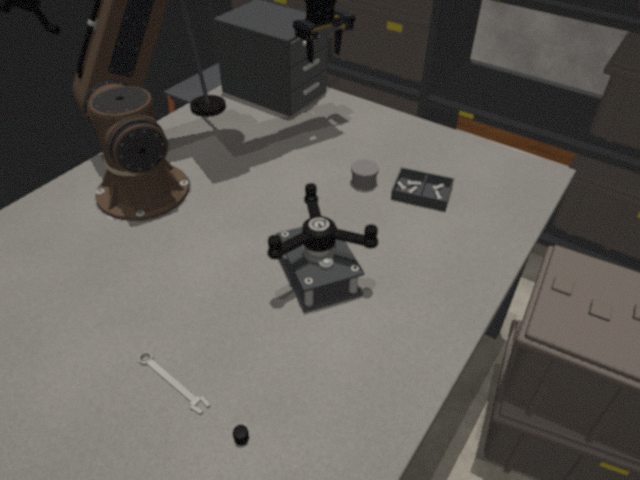

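View pics/top0.png

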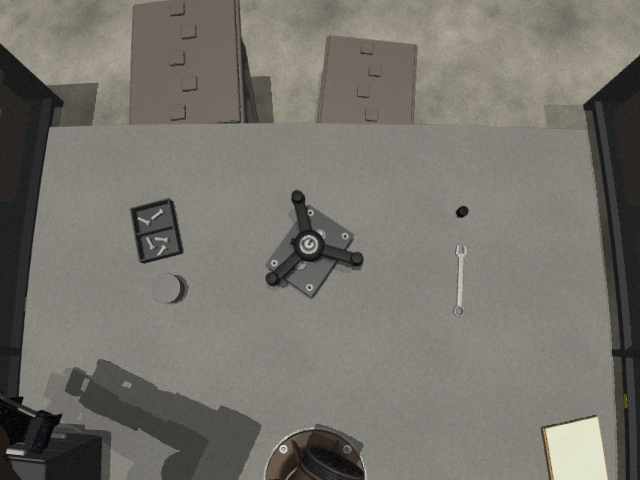

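```bash
cat > h.py <<'E'
import numpy as np,cv2
from scipy.spatial.transform import Rotation as R
from cell import *
def ray(n,u,v):
    m=camera_model(n);K=m['K'];s=np.array([(u-K[0,2])/K[0,0],(v-K[1,2])/K[1,1]])
    p=s.copy()
    for _ in range(20): p=s/(1+m['k1']*(p@p))
    d=R.from_euler('xyz',m['rotation']).apply([p[0],-p[1],-1]); return m['xyz'],d
def onz(n,u,v,z):
    o,d=ray(n,u,v); return (o+d*(z-o[2])/d[2])[:2]
def proj(n,P):
    m=camera_model(n);K=m['K'];q=R.from_euler('xyz',m['rotation']).inv().apply(np.array(P)-m['xyz'])
    s=np.array([q[0],-q[1]])/-q[2]; s=s*(1+m['k1']*(s@s)); return s*K[0,0]+K[:2,2]
def crop(n,im,u,v,w,h,f,name):
    c=im[v-h:v+h,u-w:u+w]; cv2.imwrite('pics/'+name,cv2.resize(c[:,:,::-1],None,fx=f,fy=f,interpolation=cv2.INTER_CUBIC))
E
python3 - <<'E'
from h import *
for n,a in(("top",[(310,244),(297,196),(357,259),(272,280)]),("scene",[(319,224),(310,188),(372,231),(274,241)])):
    for i,p in enumerate(a): print(n,onz(n,*p,156 if i==0 else 177).round(1))
t=cv2.imread('pics/top0.png')[:,:,::-1];s=cv2.imread('pics/scene0.png')[:,:,::-1]
a=cv2.resize(t[204:284,260:360],None,fx=8,fy=8,interpolation=3)[:,:,::-1][:600]
cv2.imwrite('pics/t1.png',np.clip(a[:600].astype(float)*1.8,0,255).astype(np.uint8))
b=cv2.resize(s[185:285,260:385],None,fx=6,fy=6,interpolation=3)[:,:,::-1]
cv2.imwrite('pics/s1.png',np.clip(b.astype(float)*2,0,255).astype(np.uint8))
E
```

```text
top [568.9  10.8]
top [677.9  41.4]
top [531.2 -95.7]
top [482.9  94.6]
scene [570.9  16.1]
scene [499.   85.3]
scene [684.9  40.6]
scene [539.9 -98. ]
```

View pics/t1.png

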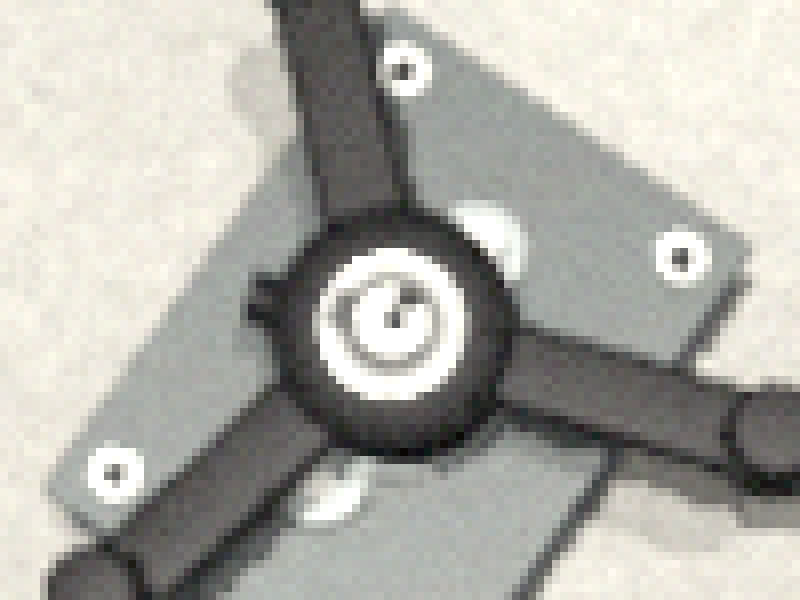

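View pics/s1.png

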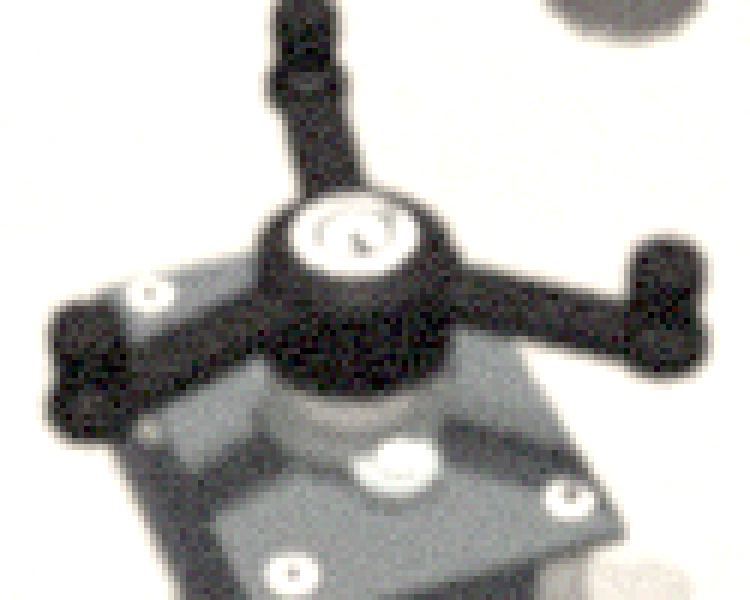

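```bash
python3 - <<'E'
from h import *
c=np.array([569.5,12.4])
for n,(x0,y0,f) in (("top",(260,204,8)),("scene",(260,185,6))):
    q=lambda P:((proj(n,P)-[x0,y0])*f+f/2-.5).round(0)
    print(n,'c',q([*c,156]))
    for a in(-60,-45,-30,-15,0,74): print(a,q([c[0]+9*np.cos(np.radians(a)),c[1]+9*np.sin(np.radians(a)),156]))
t=cv2.imread('pics/top0.png')
a=cv2.resize(t[232:256,296:324],None,fx=14,fy=14,interpolation=3)
s=cv2.imread('pics/scene0.png')
b=cv2.resize(s[212:236,305:333],None,fx=14,fy=14,interpolation=3)
cv2.imwrite('pics/n1.png',np.clip(np.hstack([a,b]).astype(float)*1.3,0,255).astype(np.uint8))
E
```

```text
top c [398. 321.]
-60 [425. 306.]
-45 [420. 300.]
-30 [414. 295.]
-15 [406. 292.]
0 [398. 291.]
74 [368. 313.]
scene c [347. 241.]
-60 [345. 257.]
-45 [352. 257.]
-30 [358. 256.]
-15 [364. 254.]
0 [368. 250.]
74 [367. 230.]
```

View pics/n1.png

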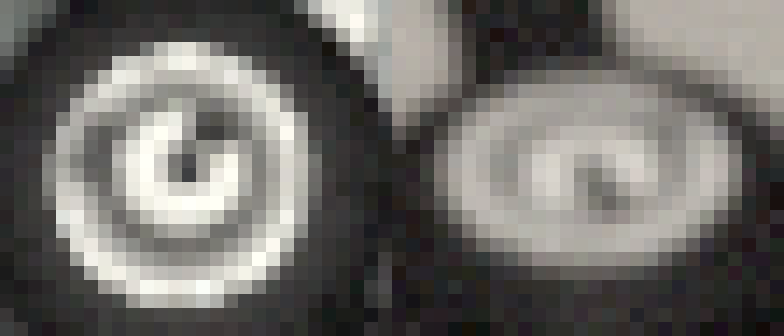

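Call:
{"op": "arm_command", "data": {
  "steps": [
    [-2,2.4,0,0,0,2],
    [-5,6,0,0,0,5],
    [-41,48.2,0,0,0,28.4],
    [-41,48.2,0,0,0,28.4],
    [-41,48.2,0,0,0,28.4],
    [-41,48.2,0,0,0,28.4],
    [-41,48.2,0,0,0,28.4],
    [-41,48.2,0,0,0,28.4],
    [-41,48.2,0,0,0,28.4],
    [-41,48.2,0,0,0,28.4],
    [-41,48.2,0,0,0,28.4],
    [-41,48.2,0,0,0,28.4]
  ],
  "jaw": 4.6
}}

```text
t: 1.1
eef_pos: [449.4, 178.5, 404.7]
tcp_rot: [-3.141, 0.0, 0.767]
ft_force: [0.4, 0.7, 0.5]
opening: 0.483
```

Call:
{"op": "arm_command", "data": {
  "steps": [
    [-2.9,13.5,0,0,0,0],
    [-2.9,13.5,0,0,0,0],
    [-2.9,13.5,0,0,0,0],
    [-2.9,13.5,0,0,0,0],
    [-2.9,13.5,0,0,0,0],
    [-2.9,13.5,0,0,0,0],
    [-2.9,13.5,0,0,0,0]
  ]
}}

```text
t: 1.68
eef_pos: [521.0, 64.0, 404.5]
tcp_rot: [-3.141, 0.0, 0.768]
ft_force: [-0.2, -0.1, 0.1]
opening: 0.486
```

```bash
python3 - <<'E'
from h import *
s=state(); print(s['eef_pos'],s['tcp_rot'])
im=read_camera('scene'); crop('scene',im,320,190,100,75,4,'s2.png')
E
```

```text
[520.99152309  63.99985018 404.54526394] [-3.14079250e+00  4.05390660e-04  7.67825416e-01]
```

View pics/s2.png

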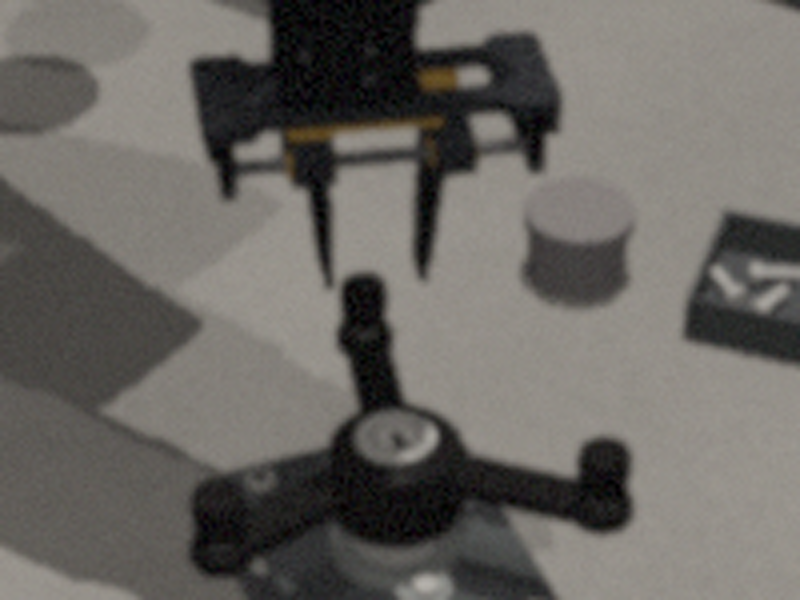

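Call:
{"op": "arm_command", "data": {
  "steps": [
    [-0.1,0.55,3,0,0,0],
    [-0.1,0.55,6,0,0,0],
    [-0.1,0.55,8.5,0,0,0],
    [-0.1,0.55,10.1,0,0,0],
    [-0.1,0.55,10.1,0,0,0]
  ]
}}

```text
t: 2.15
eef_pos: [523.7, 59.8, 301.1]
tcp_rot: [-3.138, 0.003, 0.769]
ft_force: [-0.6, 0.3, -0.8]
opening: 0.483
```

```bash
cat > arc.py <<'E'
# rows for turning about shaft axis: args r(optional) and list of handle turns (deg, ccw +) ; tool-frame rows
import sys; from h import *
s=state(); print(s['eef_pos'].round(1),s['tcp_rot'].round(3),s['ft_force'].round(1))
c=np.array([569.5,12.4]); p=s['eef_pos'][:2]; y=s['tcp_rot'][2]
v=p-c; print('r',np.hypot(*v),'ang',np.degrees(np.arctan2(v[1],v[0])))
for a in map(float,sys.argv[1:]):
    A=np.radians(a); q=c+np.array([[np.cos(A),-np.sin(A)],[np.sin(A),np.cos(A)]])@v-p
    print([round((q@[np.cos(y),np.sin(y)])/10,2),round((q@[np.sin(y),-np.cos(y)])/10,2),0,0,0,-a])
E
python3 arc.py $(seq -4 -4 -92)
```

```text
[523.7  59.8 301.1] [-3.138e+00  3.000e-03  7.690e-01] [-0.6  0.3 -0.8]
r 65.907938461715 ang 134.0189891268053
[np.float64(0.46), np.float64(0.02), 0, 0, 0, 4.0]
[np.float64(0.92), np.float64(0.06), 0, 0, 0, 8.0]
[np.float64(1.37), np.float64(0.15), 0, 0, 0, 12.0]
[np.float64(1.82), np.float64(0.26), 0, 0, 0, 16.0]
[np.float64(2.25), np.float64(0.4), 0, 0, 0, 20.0]
[np.float64(2.68), np.float64(0.57), 0, 0, 0, 24.0]
[np.float64(3.09), np.float64(0.77), 0, 0, 0, 28.0]
[np.float64(3.49), np.float64(1.0), 0, 0, 0, 32.0]
[np.float64(3.87), np.float64(1.26), 0, 0, 0, 36.0]
[np.float64(4.24), np.float64(1.55), 0, 0, 0, 40.0]
[np.float64(4.58), np.float64(1.85), 0, 0, 0, 44.0]
[np.float64(4.9), np.float64(2.18), 0, 0, 0, 48.0]
[np.float64(5.19), np.float64(2.54), 0, 0, 0, 52.0]
[np.float64(5.46), np.float64(2.91), 0, 0, 0, 56.0]
[np.float64(5.7), np.float64(3.3), 0, 0, 0, 60.0]
[np.float64(5.92), np.float64(3.71), 0, 0, 0, 64.0]
[np.float64(6.11), np.float64(4.13), 0, 0, 0, 68.0]
[np.float64(6.26), np.float64(4.56), 0, 0, 0, 72.0]
[np.float64(6.39), np.float64(5.0), 0, 0, 0, 76.0]
[np.float64(6.49), np.float64(5.45), 0, 0, 0, 80.0]
[np.float64(6.55), np.float64(5.91), 0, 0, 0, 84.0]
[np.float64(6.58), np.float64(6.37), 0, 0, 0, 88.0]
[np.float64(6.58), np.float64(6.83), 0, 0, 0, 92.0]
```

Call:
{"op": "arm_command", "data": {
  "steps": [
    [0.46,0.02,0,0,0,4],
    [0.92,0.06,0,0,0,8],
    [1.37,0.15,0,0,0,12],
    [1.82,0.26,0,0,0,16],
    [2.25,0.4,0,0,0,20],
    [2.68,0.57,0,0,0,24],
    [3.09,0.77,0,0,0,28],
    [3.49,1.0,0,0,0,32],
    [3.87,1.26,0,0,0,36],
    [4.24,1.55,0,0,0,40],
    [4.58,1.85,0,0,0,44],
    [4.9,2.18,0,0,0,48]
  ]
}}

```text
t: 3.15
eef_pos: [575.0, 78.1, 305.3]
tcp_rot: [-3.141, -0.001, -0.072]
ft_force: [-1.3, 0.5, 0.5]
opening: 0.485
```

```bash
python3 arc.py $(seq -4 -4 -48)
```

```text
[575.   78.1 305.3] [-3.141e+00 -1.000e-03 -7.200e-02] [-1.3  0.5  0.5]
r 65.88751071321508 ang 85.21551963027886
[np.float64(0.46), np.float64(0.02), 0, 0, 0, 4.0]
[np.float64(0.92), np.float64(0.07), 0, 0, 0, 8.0]
[np.float64(1.37), np.float64(0.16), 0, 0, 0, 12.0]
[np.float64(1.81), np.float64(0.28), 0, 0, 0, 16.0]
[np.float64(2.25), np.float64(0.42), 0, 0, 0, 20.0]
[np.float64(2.67), np.float64(0.6), 0, 0, 0, 24.0]
[np.float64(3.08), np.float64(0.81), 0, 0, 0, 28.0]
[np.float64(3.48), np.float64(1.04), 0, 0, 0, 32.0]
[np.float64(3.86), np.float64(1.3), 0, 0, 0, 36.0]
[np.float64(4.22), np.float64(1.59), 0, 0, 0, 40.0]
[np.float64(4.56), np.float64(1.9), 0, 0, 0, 44.0]
[np.float64(4.87), np.float64(2.23), 0, 0, 0, 48.0]
```

Call:
{"op": "arm_command", "data": {
  "steps": [
    [0.46,0.02,0.1,0,0,4],
    [0.92,0.07,0.2,0,0,8],
    [1.37,0.16,0.3,0,0,12],
    [1.81,0.28,0.3,0,0,16],
    [2.25,0.42,0.3,0,0,20],
    [2.67,0.6,0.3,0,0,24],
    [3.08,0.81,0.3,0,0,28],
    [3.48,1.04,0.3,0,0,32],
    [3.86,1.3,0.3,0,0,36],
    [4.22,1.59,0.3,0,0,40],
    [4.4,1.75,0.3,0,0,42],
    [4.56,1.9,0.3,0,0,44]
  ]
}}

```text
t: 4.15
eef_pos: [619.2, 55.7, 302.3]
tcp_rot: [-3.141, -0.001, -0.839]
ft_force: [-1.1, 0.9, 1.0]
opening: 0.485
```

```bash
python3 arc.py $(seq -2 -2 -24); python3 - <<'E'
from h import *
a=read_camera('scene');b=read_camera('top')
a=cv2.resize(a[175:275,260:385],None,fx=4,fy=4,interpolation=3);b=cv2.resize(b[180:305,250:375],None,fx=3.2,fy=3.2,interpolation=3)
cv2.imwrite('pics/c3.png',np.clip(np.hstack([a,b[:400,:300]])[:,:,::-1]*1.6,0,255).astype(np.uint8))
E
```

```text
[619.2  55.7 302.3] [-3.141e+00 -1.000e-03 -8.390e-01] [-1.1  0.9  1. ]
r 65.90072903839926 ang 41.09723545624915
[np.float64(0.23), np.float64(0.01), 0, 0, 0, 2.0]
[np.float64(0.46), np.float64(0.02), 0, 0, 0, 4.0]
[np.float64(0.69), np.float64(0.05), 0, 0, 0, 6.0]
[np.float64(0.92), np.float64(0.08), 0, 0, 0, 8.0]
[np.float64(1.14), np.float64(0.12), 0, 0, 0, 10.0]
[np.float64(1.37), np.float64(0.16), 0, 0, 0, 12.0]
[np.float64(1.59), np.float64(0.22), 0, 0, 0, 14.0]
[np.float64(1.81), np.float64(0.28), 0, 0, 0, 16.0]
[np.float64(2.03), np.float64(0.35), 0, 0, 0, 18.0]
[np.float64(2.25), np.float64(0.43), 0, 0, 0, 20.0]
[np.float64(2.46), np.float64(0.52), 0, 0, 0, 22.0]
[np.float64(2.67), np.float64(0.61), 0, 0, 0, 24.0]
```

View pics/c3.png

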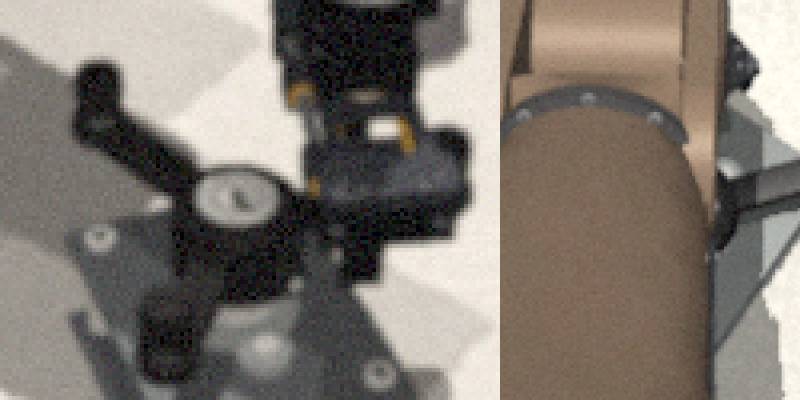

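```bash
python3 - <<'E'
from h import *
c=np.array([569.5,12.4])
for u,v in((284.5,193),(301.2,251)):
    p=onz('scene',u,v,177)-c; print(np.hypot(*p),np.degrees(np.arctan2(p[1],p[0])))
E
```

```text
109.07104023160339 166.42036779150035
107.19334567812784 -72.91761042418334
```

Call:
{"op": "arm_command", "data": {
  "steps": [
    [0.23,0.01,0,0,0,2],
    [0.46,0.02,0,0,0,4],
    [0.69,0.05,0,0,0,6],
    [0.92,0.08,0,0,0,8],
    [1.14,0.12,0,0,0,10],
    [1.25,0.14,0,0,0,11],
    [1.25,0.14,0,0,0,11]
  ]
}}

```text
t: 4.83
eef_pos: [626.5, 44.9, 301.5]
tcp_rot: [-3.141, -0.0, -1.029]
ft_force: [0.4, 0.5, -0.1]
opening: 0.485
```

```bash
cat > look.py <<'E'
from h import *
s=state(); print(s['ft_force'].round(2),s['moment'].round(2))
im=read_camera('scene')
# knob 3 (nearest camera) and knob 2: dark blobs in bright surroundings
g=im.max(2).astype(int)
def tmpl(u,v,h=12):pass
print(im[:,:,1][225:262:1,301].tolist() if 0 else '')
np.save('last_scene.npy',im)
E
python3 - <<'E'
from h import *
s=state(); print(s['eef_pos'],s['ft_force'].round(2),s['moment'].round(2))
im=read_camera('scene'); np.save('A.npy',im)
E
```

```text
[626.52681248  44.91661338 301.45852552] [ 0.42  0.52 -0.09] [-0.1   0.13 -0.01]
```

Call:
{"op": "arm_command", "data": {
  "steps": [
    [0.11,0.0,0,0,0,1],
    [0.23,0.01,0,0,0,2],
    [0.34,0.02,0,0,0,3],
    [0.34,0.02,0,0,0,3]
  ]
}}

```text
t: 5.22
eef_pos: [628.2, 41.3, 300.7]
tcp_rot: [-3.141, 0.0, -1.084]
ft_force: [-0.4, -0.2, -1.0]
opening: 0.481
```

```bash
python3 - <<'E'
from h import *
s=state(); print(s['eef_pos'],s['ft_force'].round(2),s['moment'].round(2))
im=read_camera('scene'); np.save('B.npy',im)
A=np.load('A.npy')
# bush: bright ellipse; hub-top centroid shift via subpixel registration of upper part
for nm,(u0,u1,v0,v1) in dict(bush=(303,335,210,240),).items():
    for I in(A,im):
        g=I[v0:v1,u0:u1].max(2); m=(g>90).astype(np.uint8)
        n,l,st,ce=cv2.connectedComponentsWithStats(m); print(nm,[(st[i].tolist(),ce[i].round(1).tolist()) for i in range(1,n) if st[i][4]>30])
E
```

```text
[628.2395325   41.26161228 300.73277563] [-0.45 -0.2  -1.01] [-0.07  0.09  0.  ]
bush [([7, 0, 25, 10, 184], [20.1, 3.6]), ([7, 11, 18, 13, 143], [14.5, 17.0])]
bush [([7, 0, 25, 10, 180], [20.1, 3.5]), ([6, 11, 19, 14, 134], [14.4, 17.3])]
```

```bash
cat > look.py <<'E'
from h import *
s=state(); print(s['eef_pos'].round(1),s['ft_force'].round(2),s['moment'].round(2))
im=read_camera('scene'); np.save('C.npy',im)
g=im[219:245,303:335].max(2); n,l,st,ce=cv2.connectedComponentsWithStats((g>90).astype(np.uint8))
print([(st[i].tolist(),(ce[i]+[303,219]).round(1).tolist()) for i in range(1,n) if st[i][4]>30])
# knobs: darkest-blob template match against first frame patches is avoided; report dark mask columns
d=(im.max(2)<60).astype(np.uint8)[150:290,250:330]; n,l,st,ce=cv2.connectedComponentsWithStats(d)
E
cat look.py | head -3 >/dev/null
```

Call:
{"op": "arm_command", "data": {
  "steps": [
    [0.11,0.0,0,0,0,1],
    [0.23,0.01,0,0,0,2],
    [0.34,0.02,0,0,0,3],
    [0.34,0.02,0,0,0,3]
  ]
}}

```text
t: 5.6
eef_pos: [629.7, 38.1, 300.7]
tcp_rot: [-3.142, 0.0, -1.137]
ft_force: [0.5, -0.0, -0.5]
opening: 0.483
```

```bash
python3 look.py
```

```text
[629.7  38.1 300.7] [ 0.46 -0.01 -0.45] [-0.08  0.18  0.01]
[([7, 2, 11, 14, 85], [314.5, 227.9])]
```

Call:
{"op": "arm_command", "data": {
  "steps": [
    [0.11,0.0,0,0,0,1],
    [0.23,0.01,0,0,0,2],
    [0.34,0.02,0,0,0,3],
    [0.34,0.02,0,0,0,3]
  ]
}}

```text
t: 5.98
eef_pos: [630.9, 34.9, 300.7]
tcp_rot: [-3.141, -0.0, -1.189]
ft_force: [0.1, -0.1, -0.3]
opening: 0.489
```

```bash
python3 look.py
```

```text
[630.9  34.9 300.7] [ 0.08 -0.15 -0.34] [-0.06  0.12 -0.05]
[([7, 4, 9, 12, 73], [314.3, 229.4])]
```

```bash
python3 - <<'E'
from h import *
f=lambda a:cv2.resize(a[185:285,265:345],None,fx=5,fy=5,interpolation=3)
cv2.imwrite('pics/c4.png',np.clip(np.hstack([f(np.load('A.npy')),f(np.load('C.npy'))])[:,:,::-1]*1.7,0,255).astype(np.uint8))
E
```

```text
(no output)
```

View pics/c4.png

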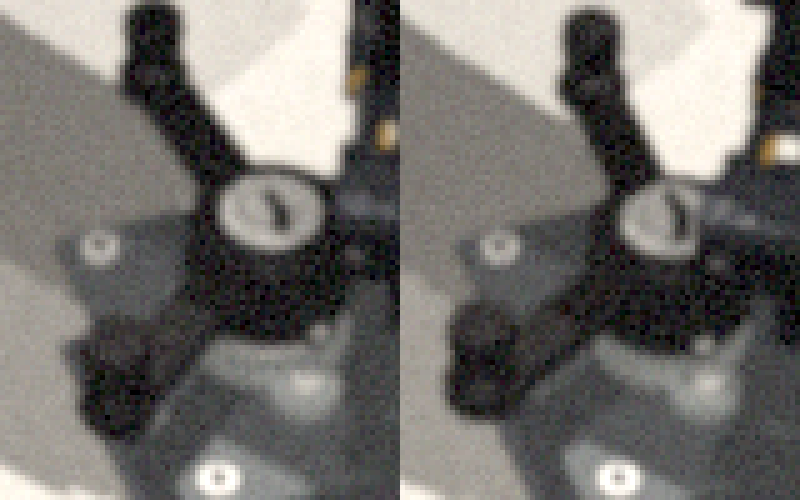

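```bash
python3 - <<'E'
from h import *
c=np.array([569.5,12.4])
for l,k in dict(L=[(295.6,189),(289,252)],R=[(303.4,189.6),(282,248.6)]).items():
  for z in(165,171,177):
    print(l,z,[(round(float(np.hypot(*p)),1),round(float(np.degrees(np.arctan2(p[1],p[0]))),1)) for p in (onz('scene',*q,z)-c for q in k)])
E
```

```text
L 165 [(122.0, 148.4), (108.8, -86.8)]
L 171 [(114.8, 149.9), (114.0, -85.0)]
L 177 [(107.6, 151.5), (119.2, -83.4)]
R 165 [(114.1, 140.7), (109.5, -95.9)]
R 171 [(106.6, 141.8), (114.0, -93.7)]
R 177 [(99.1, 143.0), (118.7, -91.6)]
```

Call:
{"op": "arm_command", "data": {
  "steps": [
    [-0.46,0.02,0,0,0,-4],
    [-0.92,0.08,0,0,0,-8],
    [-0.92,0.08,0,0,0,-8],
    [-0.92,0.08,-3,0,0,-8],
    [-0.92,0.08,-7,0,0,-8],
    [-0.92,0.08,-10.5,0,0,-8],
    [-5,0,-11,0,0,-8],
    [-9,0,-11,0,0,-8],
    [-13,-1,-11,0,0,-8],
    [-17,-1,-11,0,0,-8],
    [-21,-2,-11,0,0,-8],
    [-21,-2,-11,0,0,-8]
  ]
}}

```text
t: 7.03
eef_pos: [569.2, 242.8, 411.0]
tcp_rot: [-3.14, 0.001, -1.046]
ft_force: [0.5, 0.5, -0.7]
opening: 0.483
```

```bash
python3 - <<'E'
from h import *
print(state()['eef_pos'])
a=read_camera('scene');b=read_camera('top'); np.save('S.npy',a);np.save('T.npy',b)
f=lambda a:cv2.resize(a,(400,400),interpolation=3)
cv2.imwrite('pics/c5.png',np.clip(np.hstack([f(a[180:280,265:365]),f(b[219:269,285:335])])[:,:,::-1]*1.5,0,255).astype(np.uint8))
cv2.imwrite('pics/t5.png',b[:,:,::-1])
E
```

```text
[569.20560098 242.77484516 411.01394036]
```

View pics/c5.png

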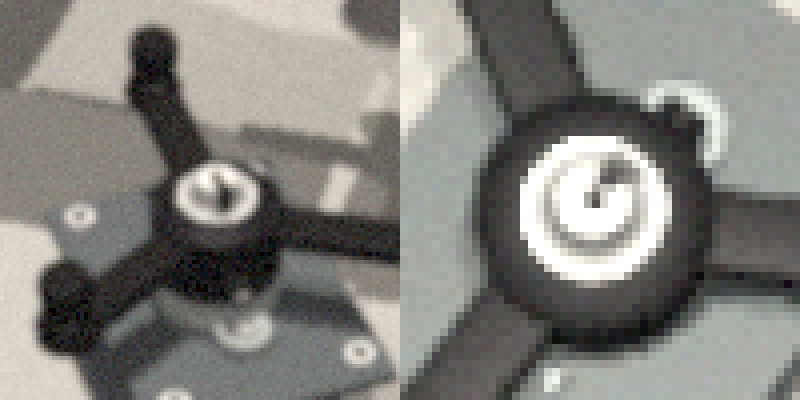

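```bash
python3 - <<'E'
from h import *
print(onz('top',309.4,243.3,156),onz('scene',318.4,227.2,156))
s=state();y=s['tcp_rot'][2];d=np.array([569.5,12.4])-s['eef_pos'][:2]
print(s['eef_pos'],y,d@[np.cos(y),np.sin(y)],d@[np.sin(y),-np.cos(y)])
E
```

```text
[570.53748158  12.23578461] [575.6611723    6.93385566]
[570.42784627 238.68378403 410.76651226] -1.0468210027212055 195.46066246769857 114.01903895183852
```

Call:
{"op": "arm_command", "data": {
  "steps": [
    [3.5,2,0,0,0,0],
    [7,4,0,0,0,0],
    [10.5,6,0,0,0,0],
    [14,8,0,0,0,0],
    [17.5,10,0,0,0,0],
    [19.7,11.3,0,0,0,0],
    [19.7,11.3,2,0,0,0],
    [19.7,11.3,4,0,0,0],
    [19.7,11.3,5.2,0,0,0],
    [19.7,11.3,5.2,0,0,0]
  ],
  "jaw": 3.2
}}

```text
t: 7.97
eef_pos: [571.0, 8.5, 356.5]
tcp_rot: [3.138, 0.002, -1.051]
ft_force: [-0.4, -0.2, 0.0]
opening: 0.337
```

```bash
python3 - <<'E'
from h import *
s=state();print(s['eef_pos'],s['tcp_rot'],s['opening'],s['ft_force'])
a=read_camera('scene')
f=lambda a:cv2.resize(a,(640,480),interpolation=3)
cv2.imwrite('pics/c6.png',np.clip(f(a[190:250,278:358])[:,:,::-1]*1.7,0,255).astype(np.uint8))
E
```

```text
[570.96444366   8.45342835 356.48497887] [ 3.13837729e+00  2.18181717e-03 -1.05138018e+00] 0.3365371543960609 [-0.43231779 -0.1993027   0.03387882]
```

View pics/c6.png

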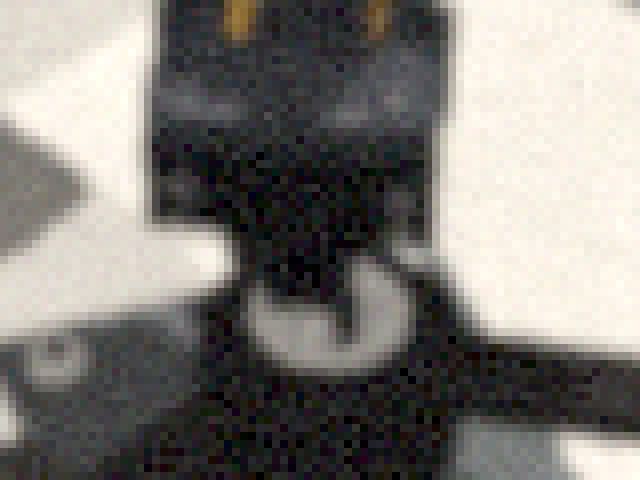

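Call:
{"op": "arm_command", "data": {
  "steps": [
    [0,0,0.4,0,0,0],
    [0,0,0.8,0,0,0],
    [0,0,1.0,0,0,0],
    [0,0,1.0,0,0,0]
  ]
}}

```text
t: 8.35
eef_pos: [571.3, 10.3, 348.7]
tcp_rot: [-3.141, -0.0, -1.048]
ft_force: [0.3, 0.4, -0.3]
opening: 0.337
```

Call:
{"op": "arm_command", "data": {
  "steps": [
    [0,0,0.15,0,0,0],
    [0,0,0.3,0,0,0],
    [0,0,0.45,0,0,0],
    [0,0,0.6,0,0,0],
    [0,0,0.6,0,0,0]
  ]
}}

```text
t: 8.77
eef_pos: [571.3, 10.4, 342.5]
tcp_rot: [3.141, 0.0, -1.048]
ft_force: [0.2, -0.2, -0.4]
opening: 0.34
```

Call:
{"op": "arm_command", "data": {
  "steps": [
    [0,0,0.1,0,0,0],
    [0,0,0.2,0,0,0],
    [0,0,0.3,0,0,0],
    [0,0,0.3,0,0,0]
  ]
}}

```text
t: 9.1
eef_pos: [571.3, 10.3, 339.5]
tcp_rot: [3.141, 0.0, -1.048]
ft_force: [-0.1, 0.3, -0.1]
opening: 0.336
```

Call:
{"op": "arm_command", "data": {
  "steps": [
    [0,0,0.1,0,0,0],
    [0,0,0.2,0,0,0],
    [0,0,0.3,0,0,0],
    [0,0,0.3,0,0,0]
  ]
}}

```text
t: 9.43
eef_pos: [571.3, 10.4, 336.5]
tcp_rot: [3.141, 0.0, -1.048]
ft_force: [-0.5, 0.8, -1.4]
opening: 0.339
```

Call:
{"op": "arm_command", "data": {
  "steps": [
    [0,0,0.1,0,0,0],
    [0,0,0.2,0,0,0],
    [0,0,0.2,0,0,0]
  ]
}}

```text
t: 9.68
eef_pos: [571.2, 10.4, 334.5]
tcp_rot: [3.141, 0.001, -1.048]
ft_force: [-1.8, 1.5, -0.6]
opening: 0.338
```

Call:
{"op": "arm_command", "data": {
  "steps": [
    [0,0,0.1,0,0,0],
    [0,0,0.15,0,0,0],
    [0,0,0.15,0,0,0]
  ]
}}

```text
t: 9.93
eef_pos: [571.2, 10.4, 334.2]
tcp_rot: [-3.141, -0.0, -1.048]
ft_force: [-3.7, 3.5, 12.8]
opening: 0.335
```

```bash
python3 - <<'E'
from h import *
s=state();print(s['eef_pos'],s['tcp_rot'],s['ft_force'],s['moment'])
a=read_camera('scene')
f=lambda a:cv2.resize(a,(640,480),interpolation=3)
cv2.imwrite('pics/c7.png',np.clip(f(a[190:250,278:358])[:,:,::-1]*1.9,0,255).astype(np.uint8))
E
```

```text
[571.19281427  10.44327793 334.24726755] [-3.14096663e+00 -6.40254663e-05 -1.04777311e+00] [-3.69315035  3.50049651 12.7612581 ] [0.52681425 1.07567108 0.00978062]
```

View pics/c7.png

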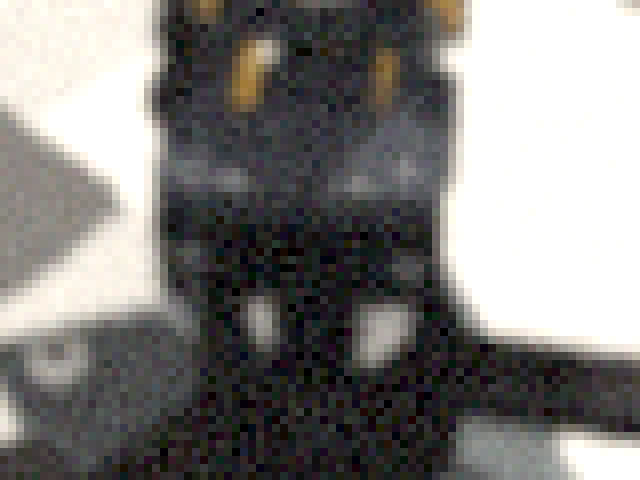

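Call:
{"op": "arm_command", "data": {
  "steps": [
    [0,0,0.05,0,0,0],
    [0,0,0.05,0,0,0],
    [0,0,0.05,0,0,0]
  ]
}}

```text
t: 10.23
eef_pos: [571.2, 10.5, 334.2]
tcp_rot: [-3.141, -0.0, -1.048]
ft_force: [-5.6, 2.4, 16.6]
opening: 0.336
```

Call:
{"op": "arm_command", "data": {
  "steps": [
    [0,0,0.05,0,0,0],
    [0,0,0.08,0,0,0],
    [0,0,0.08,0,0,0]
  ]
}}

```text
t: 10.48
eef_pos: [571.1, 10.5, 334.1]
tcp_rot: [-3.14, -0.001, -1.048]
ft_force: [-8.3, 2.8, 22.6]
opening: 0.335
```

Call:
{"op": "arm_command", "data": {
  "steps": [
    [0,0,-0.5,0,0,0],
    [0,0,-2.5,0,0,0],
    [0,0,-5,0,0,0],
    [0,0,-7.5,0,0,0],
    [-3.5,-2,-7.7,0,0,0],
    [-7,-4,-7.7,0,0,0],
    [-10.5,-6,-7.7,0,0,0],
    [-14,-8,-7.7,0,0,0],
    [-17.5,-10,-7.7,0,0,0],
    [-19.7,-11.3,-7.7,0,0,0],
    [-19.7,-11.3,-7.7,0,0,0]
  ]
}}

```text
t: 11.4
eef_pos: [570.4, 241.6, 408.8]
tcp_rot: [-3.141, 0.0, -1.044]
ft_force: [0.8, -0.4, 0.1]
opening: 0.337
```

```bash
cat > ht.py <<'E'
from h import *
def edges(im,th=.5):
    # bush lower edge in scene: subpixel row where brightness falls bush->rim, columns near the axis
    g=cv2.cvtColor(im,cv2.COLOR_RGB2GRAY).astype(float); out=[]
    for u in range(313,325):
        col=g[220:248,u]; pk=col[5:16].max(); i=5+int(np.argmax(col[5:16]))
        lo=col[i:].min(); t=(np.median(col[4:14])+lo)/2
        for k in range(i,27):
            if col[k]>t>=col[k+1]: out.append(220+k+(col[k]-t)/(col[k]-col[k+1])); break
    return np.round(out,1)
if __name__=='__main__':
    im=read_camera('scene');tp=read_camera('top');np.save('S2.npy',im);np.save('T2.npy',tp)
    s0=cv2.imread('pics/scene0.png')[:,:,::-1]
    for n,I in(('start',s0),('keyed?',np.load('S.npy')),('now',im)): print(n,edges(I))
    for z in(144,147,150,156):
        e=[proj('scene',[571+21.5*np.cos(a),11.5+21.5*np.sin(a),z]) for a in np.radians(range(-110,20,3))]
        e=np.array(e); print(z,e[e[:,1].argmax()].round(1))
E
python3 ht.py; python3 - <<'E'
from h import *
t0=cv2.imread('pics/top0.png')[:,:,::-1];s0=cv2.imread('pics/scene0.png')[:,:,::-1]
fs=lambda a:cv2.resize(a[205:245,293:346],(265*1,200),interpolation=3)
ft=lambda a:cv2.resize(a[219:269,277:343],(264,200),interpolation=3)
r1=np.hstack([fs(s0),fs(np.load('S.npy')),fs(np.load('S2.npy'))]); r2=np.hstack([ft(t0),ft(np.load('T.npy')),ft(np.load('T2.npy'))])
w=min(r1.shape[1],r2.shape[1]); cv2.imwrite('pics/c8.png',np.clip(np.vstack([r1[:,:w]*1.8,r2[:,:w]*1.3])[:,:,::-1],0,255).astype(np.uint8))
print(state()['ft_force'],state()['eef_pos'])
E
```

```text
start [230.5 230.6 230.9 230.8 231.2 231.6 232.  231.7 231.4 231.  230.7 230.5]
keyed? [235.3 235.7 235.9 235.9 236.3 236.6 237.3 241.4 227.7 227.9 236.2 235.7]
now [235.3 235.7 235.8 235.9 236.2 236.8 237.  241.5 227.7 240.2 235.9 235.6]
144 [317.7 236.2]
147 [317.7 235.2]
150 [317.7 234.1]
156 [317.7 232. ]
[-0.81648267 -0.1125625  -0.04002139] [570.70794656 238.08560034 408.65790492]
```

```bash
cat > ang.py <<'E'
from h import *
def ang(im,z,c=(571,11.5)):
    a=np.arange(0,360,1.0); out=np.zeros(360)
    for r in range(60,92,4):
        P=[proj('top',[c[0]+r*np.cos(np.radians(t)),c[1]+r*np.sin(np.radians(t)),z]) for t in a]
        P=np.float32(P)[None]; g=cv2.cvtColor(im,cv2.COLOR_RGB2GRAY); out+=cv2.remap(g,P,None,cv2.INTER_LINEAR)[0]
    out/=8; w=np.clip(75-out,0,None)
    runs=[]; m=w>5
    f=np.angle((w*np.exp(3j*np.radians(a))).sum())/3
    print('arms mod120',np.degrees(f)%120, 'dark at',a[m].astype(int)[::4])
if __name__=='__main__':
    ang(cv2.imread('pics/top0.png')[:,:,::-1],146); ang(np.load('T.npy'),134); ang(np.load('T2.npy'),134)
E
python3 ang.py
```

```text
Traceback (most recent call last):
  File "ang.py", line 12, in <module>
    ang(cv2.imread('pics/top0.png')[:,:,::-1],146); ang(np.load('T.npy'),134); ang(np.load('T2.npy'),134)
    ~~~^^^^^^^^^^^^^^^^^^^^^^^^^^^^^^^^^^^^^^^^^^^
  File "ang.py", line 5, in ang
    P=[proj('top',[c[0]+r*np.cos(np.radians(t)),c[1]+r*np.sin(np.radians(t)),z]) for t in a]
       ~~~~^^^^^^^^^^^^^^^^^^^^^^^^^^^^^^^^^^^^^^^^^^^^^^^^^^^^^^^^^^^^^^^^^^^^^
  File "h.py", line 12, in proj
    m=camera_model(n);K=m['K'];q=R.from_euler('xyz',m['rotation']).inv().apply(np.array(P)-m['xyz'])
ValueError: time passes only in moves, steps and waits
```

```bash
sed -i 's/^from cell import \*/from cell import *\nimport functools\ncamera_model=functools.lru_cache(None)(camera_model)/' h.py; python3 ang.py
```

```text
arms mod120 13.512346681069541 dark at [  5   9  13  17  21  25 127 131 135 139 143 147 236 240 244 248 252 256
 260]
arms mod120 22.1419994366712 dark at [ 15  19  23  27  31 133 137 141 145 149 153 246 250 254 258 262 266 270]
arms mod120 22.089247763215504 dark at [ 15  19  23  27  31 133 137 141 145 149 153 246 250 254 258 262 266 270]
```

Call:
{"op": "arm_command", "data": {
  "steps": [
    [3.5,0.8,0,0,0,2],
    [7,1.6,0,0,0,4],
    [10.5,2.5,0,0,0,8.2],
    [14,3.3,0,0,0,8.2],
    [17.5,4.1,0,0,0,8.2],
    [20.5,4.85,0,0,0,8.2],
    [20.5,4.85,0,0,0,8.2],
    [20.5,4.85,2,0,0,8.2],
    [20.5,4.85,2.5,0,0,8.2],
    [20.5,4.85,2.5,0,0,8.2],
    [20.5,4.85,2.5,0,0,8.2]
  ],
  "jaw": 3.8
}}

```text
t: 12.42
eef_pos: [631.1, 35.5, 384.1]
tcp_rot: [3.141, 0.0, -1.191]
ft_force: [0.5, 0.3, -0.2]
opening: 0.396
```

```bash
sed -i 's/c=np.array(\[569.5,12.4\])/c=np.array([571,11.5])/' arc.py; python3 arc.py
```

```text
[631.1  35.5 384.1] [ 3.141  0.    -1.191] [ 0.5  0.3 -0.2]
r 64.7167796203282 ang 21.751983908039232
```

Aligned with arm 1 (21.8° against 22.1°), so descend.

Call:
{"op": "arm_command", "data": {
  "steps": [
    [0,0,3,0,0,0],
    [0,0,6,0,0,0],
    [0,0,7.5,0,0,0],
    [0,0,8.5,0,0,0],
    [0,0,8.9,0,0,0],
    [0,0,8.9,0,0,0],
    [0,0,8.9,0,0,0]
  ]
}}

```text
t: 13.0
eef_pos: [631.4, 35.8, 296.0]
tcp_rot: [-3.14, -0.0, -1.191]
ft_force: [0.4, 0.8, 0.0]
opening: 0.402
```

```bash
python3 arc.py $(seq 4 4 48)
```

```text
[631.4  35.8 296. ] [-3.14  -0.    -1.191] [0.4 0.8 0. ]
r 65.13377442929972 ang 21.865163005706453
[np.float64(-0.45), np.float64(0.02), 0, 0, 0, -4.0]
[np.float64(-0.91), np.float64(0.06), 0, 0, 0, -8.0]
[np.float64(-1.35), np.float64(0.14), 0, 0, 0, -12.0]
[np.float64(-1.79), np.float64(0.26), 0, 0, 0, -16.0]
[np.float64(-2.23), np.float64(0.4), 0, 0, 0, -20.0]
[np.float64(-2.65), np.float64(0.57), 0, 0, 0, -24.0]
[np.float64(-3.06), np.float64(0.77), 0, 0, 0, -28.0]
[np.float64(-3.45), np.float64(0.99), 0, 0, 0, -32.0]
[np.float64(-3.83), np.float64(1.25), 0, 0, 0, -36.0]
[np.float64(-4.18), np.float64(1.53), 0, 0, 0, -40.0]
[np.float64(-4.52), np.float64(1.83), 0, 0, 0, -44.0]
[np.float64(-4.84), np.float64(2.16), 0, 0, 0, -48.0]
```

Call:
{"op": "arm_command", "data": {
  "steps": [
    [-0.45,0.02,0,0,0,-4],
    [-0.91,0.06,0,0,0,-8],
    [-1.13,0.1,0,0,0,-10],
    [-1.35,0.14,0,0,0,-12],
    [-1.57,0.2,0,0,0,-14],
    [-1.79,0.26,0,0,0,-16],
    [-2.01,0.33,0,0,0,-18],
    [-2.23,0.4,0,0,0,-20]
  ]
}}

```text
t: 13.67
eef_pos: [619.5, 54.9, 296.6]
tcp_rot: [-3.139, -0.002, -0.84]
ft_force: [1.2, -0.1, 0.1]
opening: 0.403
```

```bash
python3 arc.py $(seq 4 4 48)
```

```text
[619.5  54.9 296.6] [-3.139e+00 -2.000e-03 -8.400e-01] [ 1.2 -0.1  0.1]
r 65.06520697845298 ang 41.85294456933209
[np.float64(-0.45), np.float64(0.02), 0, 0, 0, -4.0]
[np.float64(-0.91), np.float64(0.06), 0, 0, 0, -8.0]
[np.float64(-1.35), np.float64(0.14), 0, 0, 0, -12.0]
[np.float64(-1.79), np.float64(0.25), 0, 0, 0, -16.0]
[np.float64(-2.23), np.float64(0.39), 0, 0, 0, -20.0]
[np.float64(-2.65), np.float64(0.56), 0, 0, 0, -24.0]
[np.float64(-3.05), np.float64(0.76), 0, 0, 0, -28.0]
[np.float64(-3.45), np.float64(0.99), 0, 0, 0, -32.0]
[np.float64(-3.82), np.float64(1.24), 0, 0, 0, -36.0]
[np.float64(-4.18), np.float64(1.52), 0, 0, 0, -40.0]
[np.float64(-4.52), np.float64(1.82), 0, 0, 0, -44.0]
[np.float64(-4.84), np.float64(2.15), 0, 0, 0, -48.0]
```

Call:
{"op": "arm_command", "data": {
  "steps": [
    [-0.23,0.01,0,0,0,-2],
    [-0.45,0.02,0,0,0,-4],
    [-0.68,0.04,0,0,0,-6],
    [-0.91,0.06,0,0,0,-8]
  ]
}}

```text
t: 14.0
eef_pos: [613.4, 61.0, 296.6]
tcp_rot: [-3.139, -0.004, -0.701]
ft_force: [4.8, -2.4, -2.5]
opening: 0.399
```

```bash
python3 - <<'E'
from h import *
s=state();print(s['ft_force'],s['moment'])
from ht import edges
im=read_camera('scene'); np.save('S3.npy',im); print(edges(im))
# notch direction: darkest spot on the shaft end circle r 5..10 at z=156, both frames
c=(571,11.5)
for n,I in(('start',cv2.imread('pics/scene0.png')[:,:,::-1]),('S',np.load('S.npy')),('S2',np.load('S2.npy')),('now',im)):
    g=cv2.cvtColor(I,cv2.COLOR_RGB2GRAY).astype(np.float32); v=[]
    for a in range(-180,180,15):
        P=np.float32([proj('scene',[c[0]+r*np.cos(np.radians(a)),c[1]+r*np.sin(np.radians(a)),156]) for r in (5,6,7,8,9)])[None]
        v.append(int(cv2.remap(g,P,None,1).mean()))
    print(n,dict(zip(range(-180,180,15),v)))
E
```

```text
[ 4.75145385 -2.37110678 -2.45185691] [-0.42726436 -0.5956357   0.00781177]
[235.9 236.  236.1 236.3 236.6 236.8 237.1 237.3 237.8 236.8 236.3 235.6]
start {-180: 155, -165: 146, -150: 141, -135: 139, -120: 138, -105: 138, -90: 136, -75: 133, -60: 128, -45: 123, -30: 115, -15: 104, 0: 98, 15: 98, 30: 112, 45: 124, 60: 132, 75: 131, 90: 124, 105: 119, 120: 127, 135: 143, 150: 155, 165: 159}
S {-180: 163, -165: 158, -150: 153, -135: 145, -120: 138, -105: 133, -90: 130, -75: 130, -60: 121, -45: 103, -30: 77, -15: 59, 0: 64, 15: 87, 30: 113, 45: 131, 60: 138, 75: 136, 90: 129, 105: 122, 120: 129, 135: 145, 150: 159, 165: 165}
S2 {-180: 162, -165: 157, -150: 152, -135: 146, -120: 140, -105: 134, -90: 132, -75: 130, -60: 121, -45: 104, -30: 77, -15: 60, 0: 67, 15: 90, 30: 113, 45: 130, 60: 137, 75: 135, 90: 126, 105: 122, 120: 128, 135: 147, 150: 159, 165: 164}
now {-180: 112, -165: 111, -150: 109, -135: 106, -120: 103, -105: 104, -90: 105, -75: 103, -60: 101, -45: 93, -30: 71, -15: 50, 0: 45, 15: 53, 30: 67, 45: 76, 60: 80, 75: 80, 90: 76, 105: 72, 120: 81, 135: 96, 150: 106, 165: 111}
```

Call:
{"op": "arm_command", "data": {
  "steps": [
    [-0.23,0.01,0,0,0,-2],
    [-0.56,0.03,0,0,0,-5],
    [-0.91,0.06,0,0,0,-8],
    [-1.35,0.14,0,0,0,-12],
    [-1.79,0.25,0,0,0,-16],
    [-2.23,0.39,0,0,0,-20],
    [-2.65,0.56,0,0,0,-24],
    [-3.05,0.76,0,0,0,-28],
    [-3.45,0.99,0,0,0,-32],
    [-3.82,1.24,0,0,0,-36],
    [-4.18,1.52,0,0,0,-40]
  ]
}}

```text
t: 14.97
eef_pos: [571.7, 76.9, 296.6]
tcp_rot: [-3.141, -0.005, -0.002]
ft_force: [6.2, 3.1, -1.0]
opening: 0.399
```

```bash
python3 arc.py $(seq 3 3 36)
```

```text
[571.7  76.9 296.6] [-3.141e+00 -5.000e-03 -2.000e-03] [ 6.2  3.1 -1. ]
r 65.4192120154321 ang 89.37486526481523
[np.float64(-0.34), np.float64(0.01), 0, 0, 0, -3.0]
[np.float64(-0.68), np.float64(0.03), 0, 0, 0, -6.0]
[np.float64(-1.02), np.float64(0.07), 0, 0, 0, -9.0]
[np.float64(-1.36), np.float64(0.13), 0, 0, 0, -12.0]
[np.float64(-1.7), np.float64(0.21), 0, 0, 0, -15.0]
[np.float64(-2.02), np.float64(0.3), 0, 0, 0, -18.0]
[np.float64(-2.35), np.float64(0.41), 0, 0, 0, -21.0]
[np.float64(-2.67), np.float64(0.54), 0, 0, 0, -24.0]
[np.float64(-2.98), np.float64(0.69), 0, 0, 0, -27.0]
[np.float64(-3.28), np.float64(0.85), 0, 0, 0, -30.0]
[np.float64(-3.57), np.float64(1.02), 0, 0, 0, -33.0]
[np.float64(-3.86), np.float64(1.21), 0, 0, 0, -36.0]
```

Call:
{"op": "arm_command", "data": {
  "steps": [
    [-0.34,0.01,0,0,0,-3],
    [-0.68,0.03,0,0,0,-6],
    [-1.02,0.07,0,0,0,-9],
    [-1.36,0.13,0,0,0,-12],
    [-1.7,0.21,0,0,0,-15],
    [-2.02,0.3,0,0,0,-18],
    [-2.35,0.41,0,0,0,-21],
    [-2.67,0.54,0,0,0,-24],
    [-2.98,0.69,0,0,0,-27],
    [-3.28,0.85,0,0,0,-30],
    [-3.57,1.02,0,0,0,-33],
    [-3.86,1.21,0,0,0,-36]
  ]
}}

```text
t: 15.97
eef_pos: [532.8, 65.0, 296.5]
tcp_rot: [3.14, -0.004, 0.626]
ft_force: [2.7, 3.9, 1.0]
opening: 0.4
```

```bash
python3 arc.py -2 -4 -6
```

```text
[532.8  65.  296.5] [ 3.14  -0.004  0.626] [2.7 3.9 1. ]
r 65.74737411257075 ang 125.48973999941222
[np.float64(0.23), np.float64(0.01), 0, 0, 0, 2.0]
[np.float64(0.46), np.float64(0.02), 0, 0, 0, 4.0]
[np.float64(0.69), np.float64(0.04), 0, 0, 0, 6.0]
```

Call:
{"op": "arm_command", "data": {
  "steps": [
    [0.23,0.01,0,0,0,2],
    [0.46,0.02,0,0,0,4],
    [0.58,0.03,0,0,0,5],
    [0.58,0.03,-1.5,0,0,5],
    [0.58,0.03,-5,0,0,5],
    [0.58,0.03,-8,0,0,5],
    [0.58,0.03,-11,0,0,5],
    [2.6,-3,-11.5,0,0,5],
    [4.8,-6.4,-11.5,0,0,5],
    [7,-9.8,-11.5,0,0,5],
    [9.2,-13.2,-11.5,0,0,5],
    [10.9,-16,-11.5,0,0,5]
  ]
}}

```text
t: 16.97
eef_pos: [526.7, 260.6, 411.0]
tcp_rot: [3.142, -0.002, 0.537]
ft_force: [0.4, 0.0, -0.4]
opening: 0.403
```

```bash
python3 - <<'E'
from h import *
from ht import edges
from ang import ang
im=read_camera('scene');tp=read_camera('top'); np.save('S4.npy',im)
print(state()['eef_pos'],state()['ft_force'],edges(im)); ang(tp,134)
t0=cv2.imread('pics/top0.png')[:,:,::-1]
# others unmoved?
for nm,(u0,u1,v0,v1) in dict(tray=(125,190,195,268),tub=(150,190,270,307),spanner=(445,475,240,320),knob=(450,475,200,222)).items():
    print(nm,np.abs(tp[v0:v1,u0:u1].astype(int)-t0[v0:v1,u0:u1]).mean().round(2))
fs=lambda a:cv2.resize(a[205:245,293:346],(265,200),interpolation=3)
ft=lambda a:cv2.resize(a[219:269,277:343],(265,200),interpolation=3)
s0=cv2.imread('pics/scene0.png')[:,:,::-1]
r1=np.hstack([fs(s0),fs(np.load('S.npy')),fs(im)]); r2=np.hstack([ft(t0),ft(np.load('T2.npy')),ft(tp)])
cv2.imwrite('pics/c9.png',np.clip(np.vstack([r1*1.8,r2*1.3])[:,:,::-1],0,255).astype(np.uint8))
E
```

```text
[526.36340753 261.99612105 410.61647928] [-0.54781689 -1.35933024 -0.54550222] [235.7 236.  236.4 236.6 236.8 236.9 237.2 236.9 236.9 236.8 236.7 236.3]
arms mod120 119.97270220224999 dark at [  0   4   8 111 115 119 123 127 131 135 229 233 237 241 245 347 351 355
 359]
tray 41.36
tub 60.45
spanner 19.39
knob 16.51
```

View pics/c9.png

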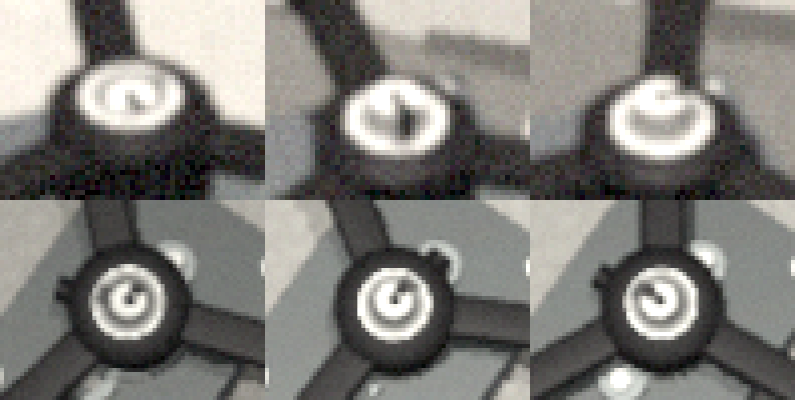

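```bash
python3 - <<'E'
from h import *
s0=cv2.imread('pics/scene0.png')[:,:,::-1]; im=np.load('S4.npy')
for nm,(u0,u1,v0,v1) in dict(tray=(385,460,162,215),tub=(342,385,155,195),spanner=(135,215,345,418),knob=(228,255,420,448)).items():
    a,b=[cv2.cvtColor(x[v0:v1,u0:u1].copy(),7).astype(np.float32) for x in(s0,im)]
    print(nm,cv2.phaseCorrelate(a,b,cv2.createHanningWindow(a.shape[::-1],5)))
print(job_done())
E
```

```text
tray ((0.5276236894299444, 0.07646806938647543), 1.0532644467294952)
tub ((0.5874644127046054, -0.12278905588853561), 1.0155339720514085)
spanner ((0.054579829141324865, 0.5888519455773817), 1.1344462111790974)
knob ((0.6250265733844618, 0.07001332727151421), 1.050423091723595)
the job is handed in; nothing more can be done
None
```

The handle is keyed, home on the collar and drives the shaft. I handed the job in at about 17 s, with the arm clear of everything.

**What I did**
- I turned the loose handle about 110° clockwise with the open jaws around arm 1, until it dropped over the key.
- I pressed on the hub beside the shaft with up to about 22 N.
- I cranked the handle about 98° counter-clockwise, then lifted clear.

**What the checks showed**
- **Home:** In the images the lower edge of the bush went from row about 231.5 to 236–237. The calibration predicts 236.2 when home. It stayed there after cranking, with the shaft standing proud of the hub.
- **Drive:** I felt about 5–7 N at the arm while cranking. The dark notch in the shaft turned with the handle, by roughly 90°.
- **Other things:** The image shifts of the tray, tub, spanner and spare knob were all about 0.5 px, which is near the noise. The arm never went near the bench.

**What disagreed**
- **Press:** The handle already looked home before I pressed, and pressing did not move it any further. I expected it to rest on the spring ball first, so the last drop probably happened during turning or release.
- **Shaft before cranking:** My two notch readings were about -30° and -36°. The shaft may have moved a few degrees while the handle was being keyed, but that is within measuring error.
- **Top-camera check:** Comparing the loose things in the top camera gave large differences, which I put down to the arm and its shadow and did not look into. I relied on the scene camera instead.

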